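Clamp a lens cell in the three-point nest

ROBOT

A 7-joint arm with a two-finger parallel gripper is mounted at the origin on the work surface. World frame = base frame: x ahead of the robot, y to its left, z up, the work surface at z = 0. Lengths are in m, angles in rad, forces in N, time in s.
With the tool pointing down it reaches from about 0.35 to 0.9 m from the base axis. Payload 7.2 kg.
Tool frame: the origin (TCP) lies on the mounting face of the last link; the fingertips stand 182 mm ahead of it and the grasp point (between the pads) lies ahead of it (pinch_z is the x of the grasp point in the tool frame, in m); x points along the fingers, y is the direction in which the jaws open and shut, and the axes are right-handed (so a half turn about x gives the same grasp; the last joint's range is limited). The gripper opens to 88 mm and grips with 3 to 60 N. Pads are 20 mm wide; open, the fingers measure 115 mm over their backs; the gripper's body (75 mm by 178 mm) begins 61 mm behind the grasp point.
Start: joints at [-1.231, 0.411, -0.013, 1.596, 0.006, 1.134, -0.082], TCP at [0.248, 0.574, 0.405] pointing down, gripper open.
Joint ranges: [-2.95, 2.95], [-0.29, 1.99], [-1.47, 1.44], [0.14, 2.54], [-1.03, 4.17], [0.13, 1.85], [-2.86, 2.86]. Speed limits (rad/s): [2.39, 2.39, 3.01, 3.01, 3.14, 3.14, 3.14].

INTERFACE

Orientations are given as a 3x3 rotation matrix whose columns are the frame's x, y, z axes.
In Python, from rig import get_obs, camera, hand_in, search_frame, masks_of, landmark_of, pinch_z gives the robot as it stands. The module is installed in compiled form; this text tells all that it offers.
- The arm moves only by the tool arm_command, never from a script. Its argument "motion" is a list of rows, each a list of 3 entries, a list of its own where there are three numbers: the opening, from 0 (shut) to 1 (fully open), then the shift along the tool's x, y, z each as a share of 0.8 m, from -1 to 1, then the turn about the tool's x as a share of 180 degrees, from -1 to 1. A call has 1 to 12 rows; each row is the pose to reach, as a shift and turn from the pose measured when the call began, along the tool's axes at that moment, turning the shorter way round; what a row does not reach only later rows make up. A row lasts 1/12 s, in which the tool goes at most 41.7 mm and 7.16 degrees, less where a joint would pass 70% of its speed; a pose out of reach is approached as far as the arm can. A call with a number of a shift or a turn outside -1 to 1 is refused whole. A call with a gripper value outside its range is refused whole. The fingers move at their own pace and stop on an object; the grip force is fixed at half the most. Time passes only in rows, so rows that repeat a pose let the fingers close. It gives the time, the measured TCP pose, the force and the opening at its end, in the units of the state.
- get_obs(): the state, without advancing time (a new reading comes with each control period).
- camera(name): name is "scene" or "top" or "wrist"; returns a dict with "color" (480x640x3 uint8, blue, green, red), "camera_matrix" (3x3 intrinsics, pixels), "rvec" (rotation vector, rad) and "tvec" (3), from world to camera coordinates, as OpenCV has them; the wrist camera has in their place "hand_eye" (4x4, takes a point from camera to tool coordinates, whose origin is the TCP and whose axes are the tool frame's). Camera axes: x right, y down, z forward; pixel columns grow to the right and rows downward; lengths in m; the calibration is good to about 2 mm. A picture is of the moment at which its call begins: read the wrist's pose just before it. There is no depth.
- hand_in(): hands the job in, once; it reports no verdict.
Trained networks look in the newest picture that a camera, given by its name, has taken for a name from the list of things; names that differ only in an ending like _2 or _b are one class to them, and where a whole thing is asked for, a point or a joint stands for the part that bears it (a point fixed in the world has none). Each returns a list of dicts, best first, with "score" (0 to 1); they miss things now and then, are a little off and sometimes report something else, mostly with a low value. They report only what shows in the picture. A call takes as long as a camera call. They do not tell look-alikes from the thing itself.
- search_frame(camera, query): "point" ([column, row] as shares, 0 to 1, of the picture: columns of its width, rows of its height, amid what is visible of it).
- masks_of(camera, query): "region" (480x640 bool, what is visible of it) and "point" ([column, row] as shares, 0 to 1, of the picture: columns of its width, rows of its height, amid what is visible of it).
- landmark_of(camera, query): "point" ([column, row] as shares, 0 to 1, of the picture: columns of its width, rows of its height: a listed point, or the origin of a listed thing).
The state is a dict: "clock": time; "q": joint angles; "joint_vel": joint speeds; "effort": joint torques, N m; "tool_pos": TCP position; "orientation": TCP orientation; "wrist_force": force on the tool from outside, world axes, zero at the start; "torque": the same for the moment, N m; "opening": opening from 0.0 (shut) to 1.0 (fully open).
Only numpy, scipy, OpenCV 4.12 (cv2) and the standard library are available. Lean on these libraries where they do the work, as an engineer would, in place of code of your own. Each camera call takes 0.05 s, during which the arm holds its last target.

TASK

Pick up the lens cell (black flange, aluminium barrel) by its barrel, set it down upright on the blue nest between the two brass rests and the nose, and let go. Then push the slide forward by its red knob so that the nose nudges the cell home against both rests, and keep pushing until it is lightly clamped at all three points and stays so when you let go; the lens is delicate, so never let the nose or a rest press on it with more than 15 N. Leave the other things on the bench where they are.

Things in the scene. Friction and masses are not known exactly. Their poses are not given: they have to be found in the camera images.
- cell: lens cell, 0.1 to 0.2 kg, standing upright on the pink mat: black round flange 50 mm in diameter and 16 mm high, above it an aluminium barrel 30 mm in diameter and 26 mm high (the place to grip), amber glass on top; 42 mm high in all. Origin: centre of its underside; z up its axis. The flange is smooth (friction about 0.2 on the brass balls).
- nest: fixed blue plate 170 x 100 x 12 mm; its top is the deck. Origin: centre of its underside; x points from knob to rests (the way to push), z up. Two rails 6 mm high beside the slide end 30 mm behind the origin. The nose, a screw with a 12 mm brass ball end on the slide, centred 8 mm above the deck, is set to a new length each time: its tip is 30 to 50 mm ahead of the knob's centre.
- seat (a point): on the deck (12 mm above the bench), the point where the centre of the cell's underside is when the cell touches both rests; 30 mm ahead (+x) of the nest's origin. Axes as the nest's. Set down the cell a little behind this point (5 to 10 mm towards the knob): exactly here it may foul the rests, and with the slide drawn back there is at least 20 mm between the nose and the place of a seated cell.
- rest_a: fixed rest: brass ball, 12 mm in diameter, on a short stem; ball centre 8 mm and ball top 14 mm above the deck. Origin: on the deck under the ball centre, 45.5 mm ahead (+x) and 26.8 mm left (+y) of the nest's origin.
- rest_b: the other fixed rest, the same, 26.8 mm to the right (-y) of the nest's origin.
- slide (a joint): travel of the slide along the nest's +x, m, from 0 (drawn back) to 0.055; starts at 0 to 0.005. Dry friction: about 6 N moves it either way anywhere, no spring, it stays where left. What is pushed beyond 6 N presses on the cell; let go, it keeps up to 6 N of that as clamping force. It clamps a seated cell somewhere from 0.025 to 0.045 (the nose's length varies): found by feel.
- knob_top (a point): centre of the top of the red knob, which rides on the slide (at travel 0 it is 70 mm behind the nest's origin): upright square bar 14 x 14 mm, faces square to the nest's x and y, top 45 mm above the deck (57 mm above the bench), free to pinch across y or push from behind from 12 mm above the deck up. Axes as the nest's.
- spacer: bystander: aluminium ring, 50 mm in diameter, 14 mm high, on the mat. Origin: centre of its underside.
- cap: bystander: blue plastic cap, 44 mm in diameter, 20 mm high, on the mat. Origin: centre of its underside.
- screwdriver: bystander: screwdriver with an orange handle lying on the bench beyond the nest. Origin: at its middle, underneath.
- bottle: bystander: red bottle, 36 mm in diameter, 110 mm high, upright, right of the nest. Origin: centre of its underside.
- block: bystander: aluminium block 50 x 40 x 30 mm. Origin: centre of its underside.
Not all that is in view belongs to the job. What is meant by the nest is not purple, and is the smaller of those in its own colour.

How it is judged:
On the way, in this order (a step that is already met when the one before it is completed fails the run):
1. the cell is lowered upright, in the grip, to the deck between rests and nose (less than 12 mm above it, its centre within 25 mm of the seat) (contact force between the fingers and cell above 0.3 N and horizontal distance between cell and seat below 0.025 m and z of cell in the frame of seat below 0.012 m and angle between cell's own z axis and vertical below 0.2 rad), for 0.05 s.
2. the cell stands on the deck, let go (contact force between the fingers and cell below 0.05 N and horizontal distance between cell and seat below 0.028 m and z of cell in the frame of seat below 0.003 m and angle between cell's own z axis and vertical below 0.05 rad), for 0.1 s.
3. the nose clamps the cell against both rests (contact force between slide and cell above 1 N and contact force between each of rest_a, rest_b and cell above 0.5 N), for 0.1 s.
At the end, for the whole second after the job is handed in: The cell stands upright (within 0.05 rad) and still (below 0.01 m/s) on the deck (within 2 mm), its centre within 2 mm of the seat, clamped at three points: more than 1 N from the nose and more than 0.5 N on each rest, with everything let go (all of step 3 and horizontal distance between cell and seat below 0.002 m and z of cell in the frame of seat below 0.002 m and angle between cell's own z axis and vertical below 0.05 rad and linear speed of cell below 0.01 m/s); the robot touches nothing.
It fails at once if a rest or the nose pressed on the cell with more than 15 N (contact force between any of slide, rest_a, rest_b and cell above 15 N).
It fails at once if a bystander moved more than 25 mm (distance of any of spacer, cap, screwdriver, bottle, block from where it was at the start of the episode above 0.025 m).
It also fails if it takes over 72 s, if anything falls off the work surface, if the arm or the gripper's body presses on something with over 40 N, if the wrist force passes 120 N, or if a joint passes its speed limit or range.

## Working session

There is one attempt and no reset: what is moved stays moved. The work goes in short steps, Python scripts to look and compute and a tool call to move; the robot and the scene stay as the last step left them, time stands still between calls to the robot, and variables do not carry over. Pictures are saved under pics/ and viewed, and the job is handed in when it is done.

Besides the shell and the picture viewer there is one more tool, called as a command line: name --argument value ..., lists and objects as JSON in quotes. arm_command: Moves the arm, as the interface text tells. Its arguments: {"type":"object","properties":{"motion":{"type":"array"}},"required":["motion"]}

```bash
mkdir -p pics; cat > h.py <<'E'
import numpy as np,cv2
from rig import *
def cam(n):
    o=get_obs(); c=camera(n)
    K=np.array(c["camera_matrix"],float)
    if n=="wrist":
        T=np.eye(4);T[:3,:3]=o["orientation"];T[:3,3]=o["tool_pos"]
        M=np.linalg.inv(T@np.array(c["hand_eye"]))
        R,t=M[:3,:3],M[:3,3]
    else:
        R=cv2.Rodrigues(np.array(c["rvec"],float))[0];t=np.array(c["tvec"],float).ravel()
    return c["color"],K,R,t
def unproj(uv,z,K,R,t):
    d=R.T@np.linalg.inv(K)@np.array([uv[0],uv[1],1.]);o=-R.T@t
    return o+d*(z-o[2])/d[2]
def proj(p,K,R,t):
    q=K@(R@np.asarray(p,float)+t);return q[:2]/q[2]
def px(p): return np.array([p[0]*640,p[1]*480])
E
python3 - <<'E'
from h import *
o=get_obs();print(o,pinch_z)
for n in("scene","top","wrist"):
    im,K,R,t=cam(n);cv2.imwrite(f"pics/{n}0.png",im);print(n,K,-R.T@t)
    for q in("cell","nest","slide","knob_top","seat","rest_a","spacer","cap","bottle","block","screwdriver"):
        for f in(search_frame,landmark_of):
            try:print(n,q,f.__name__,[(px(r["point"]).round(0).tolist(),round(r["score"],2)) for r in f(n,q)])
            except Exception as e:print(q,e)
E
```

```text
{'clock': 0.0, 'q': array([-1.23122279,  0.41186209, -0.01272924,  1.59703181,  0.00560815,
        1.13430908, -0.08216954]), 'joint_vel': array([-1.02112933e-03,  1.17882013e-03, -1.25564288e-04, -1.90762061e-04,
       -1.17177383e-03, -4.26952814e-04,  8.71440587e-05]), 'effort': array([-5.60014378e-04, -5.87976694e+01,  6.41882960e-01, -2.91065097e+01,
       -5.37297351e-02,  1.87554496e-02,  1.66695058e-04]), 'tool_pos': array([0.24778041, 0.57354748, 0.40383734]), 'orientation': array([[-5.19665326e-04,  3.96497818e-01,  9.18035517e-01],
       [-1.48638688e-03,  9.18034321e-01, -3.96498142e-01],
       [-9.99998760e-01, -1.57060229e-03,  1.12278552e-04]]), 'wrist_force': array([ 1.26711921, -0.31135659, -0.10074595]), 'torque': array([-0.0250509 , -0.05433207,  0.04463735]), 'opening': 1.000023240613015} 0.1633
scene [[483.09346868   0.         320.81124696]
 [  0.         483.09346868 234.58882869]
 [  0.           0.           1.        ]] [ 1.16193594 -0.15802043  0.65544073]
scene cell call [([463.0, 301.0], 0.91)]
scene cell call [([460.0, 307.0], 0.94)]
scene nest call
[... 3074 characters left out ...]
    1.        ]] [0.17646078 0.60471738 0.38539051]
wrist cell call []
wrist cell call []
wrist nest call [([57.0, 291.0], 0.8)]
wrist nest call [([73.0, 307.0], 0.94)]
wrist slide call [([19.0, 272.0], 0.76)]
slide it knows: block, bottle, cap, cell, knob_top, nest, rest, screwdriver, seat, spacer
wrist knob_top call [([17.0, 269.0], 0.74)]
wrist knob_top call []
wrist seat call [([57.0, 291.0], 0.61)]
wrist seat call [([85.0, 334.0], 0.82)]
wrist rest_a call []
wrist rest_a call []
wrist spacer call []
wrist spacer call []
wrist cap call []
wrist cap call []
wrist bottle call []
wrist bottle call []
wrist block call []
wrist block call []
wrist screwdriver call []
wrist screwdriver call []
```

View pics/scene0.png

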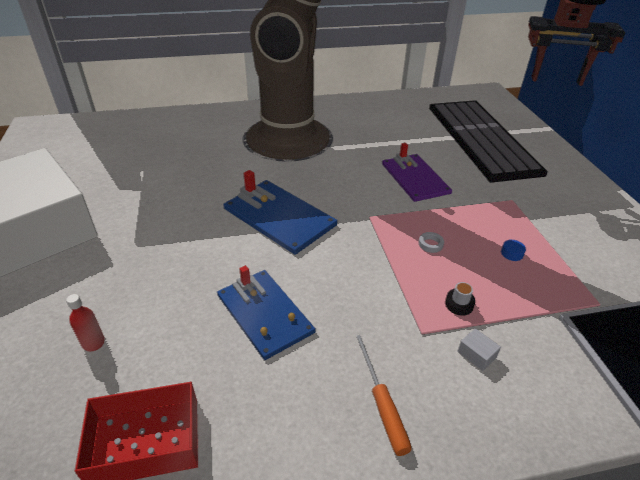

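View pics/top0.png

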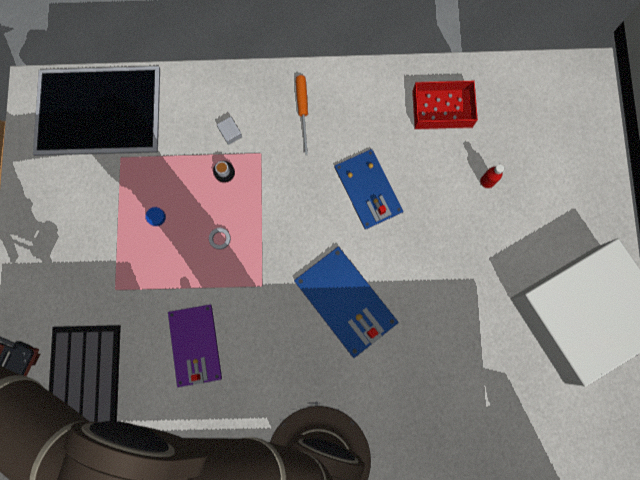

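```bash
python3 - <<'E'
from h import *
for n,c in(("scene",(265,310)),("top",(368,188))):
    im,K,R,t=cam(n)
    x0,y0=c[0]-75,c[1]-65
    cr=cv2.resize(im[y0:y0+130,x0:x0+150],None,fx=5,fy=4.6,interpolation=cv2.INTER_CUBIC) if 0 else cv2.resize(im[y0:y0+120,x0:x0+150],None,fx=5,fy=5,interpolation=cv2.INTER_CUBIC)
    cv2.imwrite(f"pics/{n}_nest.png",cr)
    ms=masks_of(n,"nest")
    for r in ms:
        p=px(r["point"])
        if np.hypot(*(p-c))<25:
            m=r["region"].astype(np.uint8)
            w,_=None,None
            cs=max(cv2.findContours(m,0,cv2.CHAIN_APPROX_NONE)[0],key=cv2.contourArea)[:,0]
            W=np.array([unproj(u,0.012,K,R,t)[:2] for u in cs],np.float32)
            print(n,"nest rect",cv2.minAreaRect(cv2.convexHull(W*1000)))
    for q,z in(("cell",.042),("cell",.0),("spacer",0),("cap",0),("block",0)):
        for r in masks_of(n,q)[:1]:
            m=r["region"].astype(np.uint8)
            cs=max(cv2.findContours(m,0,cv2.CHAIN_APPROX_NONE)[0],key=cv2.contourArea)[:,0]
            print(n,q,px(r["point"]),unproj(px(r["point"]),z,K,R,t))
        for r in landmark_of(n,q)[:1]: print("  lm",px(r["point"]),unproj(px(r["point"]),0,K,R,t))
    for r in landmark_of(n,"knob_top"): print("knob",px(r["point"]),unproj(px(r["point"]),.057,K,R,t))
    for r in landmark_of(n,"seat"): print("seat",px(r["point"]),unproj(px(r["point"]),.012,K,R,t))
    for r in landmark_of(n,"nest"): print("nest",px(r["point"]),unproj(px(r["point"]),.0,K,R,t))
    # colour blue
E
```

```text
scene nest rect ((596.8528442382812, -140.2066650390625), (204.33641052246094, 103.58800506591797), 23.92816925048828)
scene cell [460.992 302.784] [0.68075386 0.19205408 0.042     ]
  lm [461.632 306.384] [0.65596842 0.21360916 0.        ]
scene cell [460.992 302.784] [0.64780912 0.21602238 0.        ]
  lm [461.632 306.384] [0.65596842 0.21360916 0.        ]
scene spacer [429.888 237.12 ] [0.46684441 0.22732933 0.        ]
  lm [428.992 243.888] [0.48652708 0.21769853 0.        ]
scene cap [511.488 251.904] [0.54010188 0.37332139 0.        ]
  lm [ 96.512 340.416] [ 6.11737418e-01 -4.10257411e-01 -1.11022302e-16]
scene block [478.528 348.816] [0.74668846 0.20282654 0.        ]
  lm [476.416 352.32 ] [0.7524457  0.19635449 0.        ]
knob [246.72  266.496] [ 0.54291814 -0.15386169  0.057     ]
knob [425.984 243.696] [0.54371992 0.1796621  0.057     ]
knob [247.424 174.816] [ 0.2545323  -0.12723761  0.057     ]
knob [405.632 144.72 ] [0.19090125 0.2624388  0.057     ]
seat [274.304 321.792] [ 0.63771654 -0.11956837  0.012     ]
seat [424.128 178.992] [0.27770898 0.2845951  0.012    
[... 978 characters left out ...]
0.992] [0.7590653  0.19688261 0.        ]
knob [373.184 332.976] [ 0.26645804 -0.12503086  0.057     ]
knob [378.304 209.184] [ 0.54130795 -0.14819625  0.057     ]
knob [192.576 377.28 ] [0.18181267 0.26614633 0.057     ]
knob [365.376 176.784] [ 0.61791414 -0.12211976  0.057     ]
seat [362.496 176.688] [ 0.63142638 -0.11877488  0.012     ]
seat [335.104 287.712] [ 0.37125587 -0.0463974   0.012     ]
seat [190.784 325.2  ] [0.29475354 0.2816785  0.012     ]
seat [302.272 118.896] [0.77994587 0.02038234 0.012     ]
nest [193.728 346.08 ] [0.24843484 0.27683759 0.        ]
nest [366.272 184.896] [ 0.61447862 -0.12777901  0.        ]
nest [344.192 297.216] [ 0.35023017 -0.06673387  0.        ]
```

```bash
python3 -c "
import cv2,numpy as np
a=cv2.imread('pics/scene_nest.png');b=cv2.imread('pics/top_nest.png');im=cv2.imread('pics/scene0.png');c=cv2.resize(im[265:345,430:530],None,fx=4,fy=4)
cv2.imwrite('pics/comb.png',np.hstack([cv2.resize(a,(400,320)),cv2.resize(b,(400,320))]));cv2.imwrite('pics/cellc.png',c)"
```

```text
(no output)
```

View pics/comb.png

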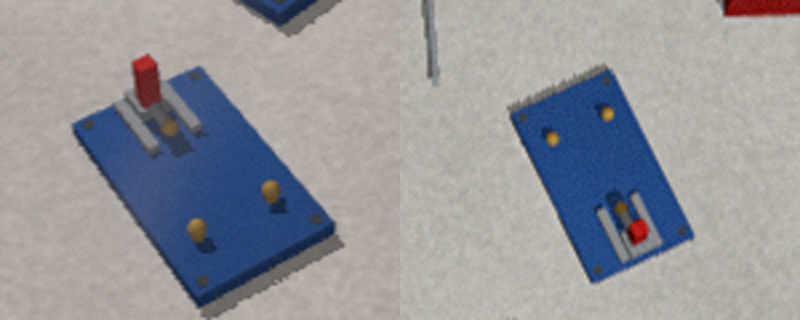

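View pics/cellc.png

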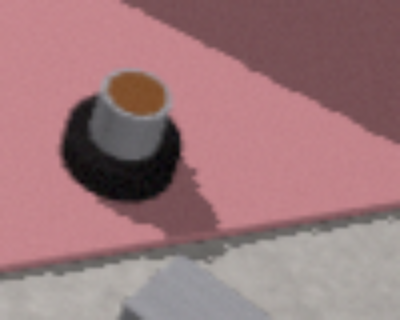

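```bash
cat >> h.py <<'E'
def plan(p,yaw=None):
    o=get_obs();R=np.array(o["orientation"]);s=R.T@(np.asarray(p)-o["tool_pos"])/.8
    tw=0
    if yaw is not None: # desired world yaw of tool y (deg)
        a=np.degrees(np.arctan2(R[1,1],R[0,1]));tw=-((yaw-a+180)%360-180)/180
    print("t",round(o["clock"],2),"tcp",np.round(o["tool_pos"],4),"shift",np.round(s,4),"turn",round(tw,4),"F",np.round(o["wrist_force"],2))
E
python3 -c "
from h import *
plan((.64,.211,.36),114.3)"
```

```text
t 4.8 tcp [0.2479 0.5737 0.4047] shift [ 0.0558 -0.2218  0.6298] turn -0.2648 F [ 0.27 -0.4   1.04]
```

arm_command --motion '[[1,[0.0558,-0.2218,0.6298],-0.265],[1,[0.0558,-0.2218,0.6298],-0.265],[1,[0.0558,-0.2218,0.6298],-0.265],[1,[0.0558,-0.2218,0.6298],-0.265],[1,[0.0558,-0.2218,0.6298],-0.265],[1,[0.0558,-0.2218,0.6298],-0.265],[1,[0.0558,-0.2218,0.6298],-0.265],[1,[0.0558,-0.2218,0.6298],-0.265],[1,[0.0558,-0.2218,0.6298],-0.265],[1,[0.0558,-0.2218,0.6298],-0.265],[1,[0.0558,-0.2218,0.6298],-0.265],[1,[0.0558,-0.2218,0.6298],-0.265]]'

```text
clock: 5.8
tool_pos: [0.6101, 0.2382, 0.3636]
orientation: [[0.0, -0.412, 0.911], [0.0, 0.911, 0.412], [-1.0, 0.0, 0.0]]
wrist_force: [0.9, 1.0, 1.0]
opening: 1.001
```

```bash
python3 -c "
from h import *
plan((.64,.211,.36),114.3)
print(get_obs()['q'])
im,K,R,t=cam('wrist');cv2.imwrite('pics/w1.png',im);print(-R.T@t,R[2])
for r in masks_of('wrist','cell'): print(px(r['point']),r['score'])
for r in landmark_of('wrist','cell'): print(px(r['point']),r['score'],unproj(px(r['point']),0,K,R,t))
"
```

```text
t 5.8 tcp [0.6101 0.2382 0.3636] shift [ 0.0045 -0.0464  0.02  ] turn 0.0002 F [0.87 1.04 0.98]
[-0.43150051  0.49601629 -0.02111337  1.56354587  0.01134959  1.08173588
  1.54013315]
[0.53925375 0.20687377 0.34427325] [ 0.25455004  0.11729458 -0.95991992]
[272.128 242.016] 0.82
[273.408 239.088] 0.96 [0.65424938 0.20807813 0.        ]
```

View pics/w1.png

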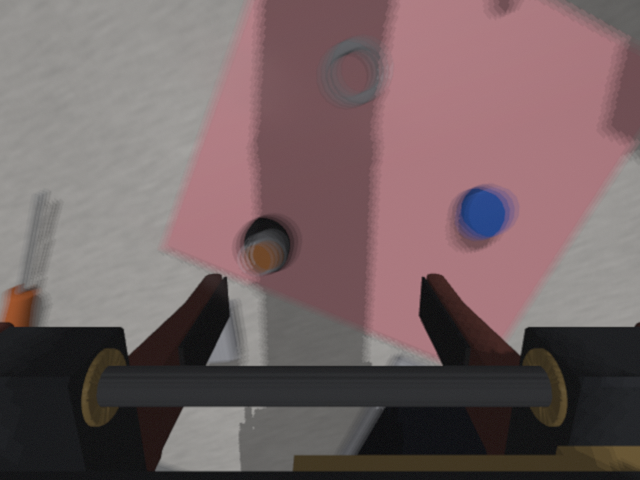

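```bash
python3 -c "
from h import *
plan((.653,.209,.29),114.3)"
```

```text
t 5.95 tcp [0.6112 0.2358 0.3628] shift [ 0.091  -0.0516  0.0342] turn -0.002 F [-0.31 -0.06 -0.52]
```

arm_command --motion '[[1,[0.091,-0.0516,0.0342],0],[1,[0.091,-0.0516,0.0342],0],[1,[0.091,-0.0516,0.0342],0],[1,[0.091,-0.0516,0.0342],0],[1,[0.091,-0.0516,0.0342],0]]'

```text
clock: 6.37
tool_pos: [0.6523, 0.2105, 0.2903]
orientation: [[-0.001, -0.407, 0.914], [-0.001, 0.914, 0.407], [-1.0, -0.001, -0.001]]
wrist_force: [0.2, 0.8, 1.3]
opening: 1.003
```

```bash
cat > cell.py <<'E'
from h import *
import sys
im,K,R,t=cam('wrist');cv2.imwrite(sys.argv[1],im)
for r in landmark_of('wrist','cell'): print(px(r['point']),r['score'],unproj(px(r['point']),0,K,R,t))
hsv=cv2.cvtColor(im,cv2.COLOR_BGR2HSV)
m=cv2.inRange(hsv,(8,120,60),(20,255,255))
n,l,s,c=cv2.connectedComponentsWithStats(m)
for i in range(1,n):
    if s[i,4]>100: print('amber',s[i],c[i],unproj(c[i],.042,K,R,t))
plan((.653,.209,.29),114.3)
E
python3 cell.py pics/w2.png
```

```text
[319.488 234.816] 0.87 [0.65462945 0.20907127 0.        ]
[593.792 192.096] 0.57 [0.54679474 0.37395812 0.        ]
amber [ 301  235   40   38 1187] [320.26705981 253.58550969] [0.65425591 0.20988131 0.042     ]
amber [  0 294  25  33 605] [ 12.15371901 310.40661157] [0.77201612 0.04164633 0.042     ]
amber [ 81 348  44  78 810] [ 96.8962963  386.75679012] [0.80707988 0.10735398 0.042     ]
amber [548 358  17  31 145] [556.72413793 372.46896552] [0.66723833 0.39382579 0.042     ]
amber [549 397  18  29 176] [560.375      412.78977273] [0.69443532 0.41493009 0.042     ]
amber [ 294  447  346   23 2861] [494.21041594 460.78713736] [0.75069507 0.39404219 0.042     ]
t 6.47 tcp [0.6524 0.2111 0.2921] shift [ 0.0026 -0.0027 -0.0004] turn -0.0013 F [0.05 1.37 0.13]
```

View pics/w2.png

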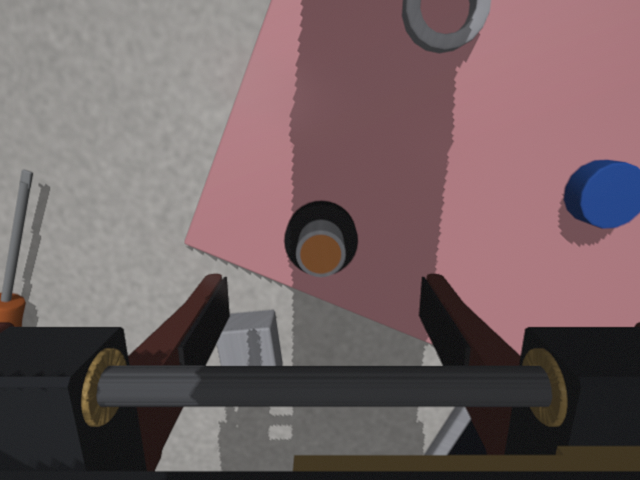

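```bash
python3 -c "
from h import *
plan((.6543,.2097,.202),114.3)"
```

```text
t 6.47 tcp [0.6524 0.2111 0.2921] shift [ 0.1126 -0.0025  0.0013] turn -0.0013 F [0.05 1.37 0.13]
```

arm_command --motion '[[1,[0.04,-0.0025,0.0013],0],[1,[0.08,-0.0025,0.0013],0],[1,[0.112,-0.0025,0.0013],0],[1,[0.112,-0.0025,0.0013],0],[1,[0.112,-0.0025,0.0013],0]]'

```text
clock: 6.88
tool_pos: [0.6538, 0.211, 0.2032]
orientation: [[0.001, -0.409, 0.912], [0.0, 0.912, 0.409], [-1.0, -0.0, 0.001]]
wrist_force: [0.7, 0.3, -0.0]
opening: 0.999
```

```bash
python3 -c "
from h import *
for i in range(4): 
  im,K,R,t=cam('wrist')
  plan((.6543,.2097,.202),114.3)
cv2.imwrite('pics/w3.png',im)"
```

```text
t 6.93 tcp [0.6546 0.2109 0.2047] shift [ 0.0033 -0.0013 -0.0009] turn -0.001 F [0.56 0.9  1.04]
t 6.98 tcp [0.655  0.2108 0.2054] shift [ 0.0042 -0.0008 -0.0014] turn -0.0011 F [-0.04 -0.19 -0.04]
t 7.03 tcp [0.6552 0.2106 0.2055] shift [ 0.0044 -0.0006 -0.0015] turn -0.0011 F [-0.47  0.38  0.07]
t 7.08 tcp [0.6551 0.2104 0.2053] shift [ 0.0042 -0.0004 -0.0013] turn -0.0012 F [0.89 0.53 0.01]
```

View pics/w3.png

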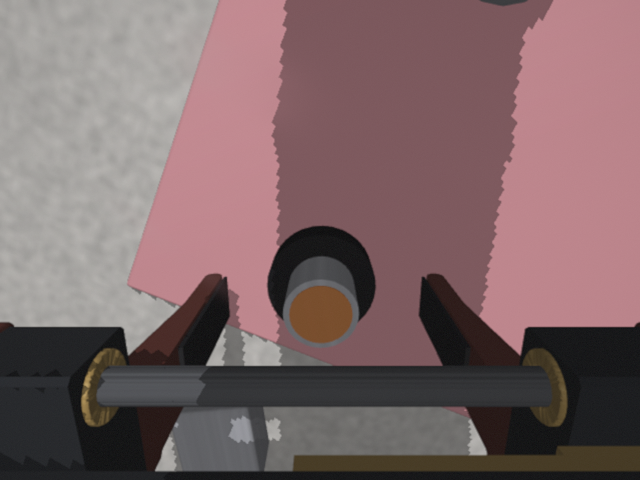

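arm_command --motion '[[1,[0.006,0,-0.001],0],[1,[0.006,0,-0.001],0],[0,[0.006,0,-0.001],0],[0,[0.006,0,-0.001],0],[0,[0.006,0,-0.001],0],[0,[0.006,0,-0.001],0],[0,[0.006,0,-0.001],0],[0,[0.006,0,-0.001],0],[0,[0.006,0,-0.001],0],[0,[0.006,0,-0.001],0]]'

```text
clock: 7.92
tool_pos: [0.6545, 0.21, 0.2005]
orientation: [[0.006, -0.408, 0.913], [0.001, 0.913, 0.408], [-1.0, -0.001, 0.006]]
wrist_force: [0.1, -0.0, 0.3]
opening: 0.552
```

```bash
python3 -c "
from h import *
print(get_obs()['opening'])
im,K,R,t=cam('wrist')
plan((.6543,.2097,.35),114.3)
cv2.imwrite('pics/w4.png',im)"
```

```text
0.5517535692299239
t 7.97 tcp [0.6545 0.21   0.2005] shift [-0.1869 -0.0004  0.0008] turn -0.0012 F [ 1.04 -0.5   0.26]
```

View pics/w4.png

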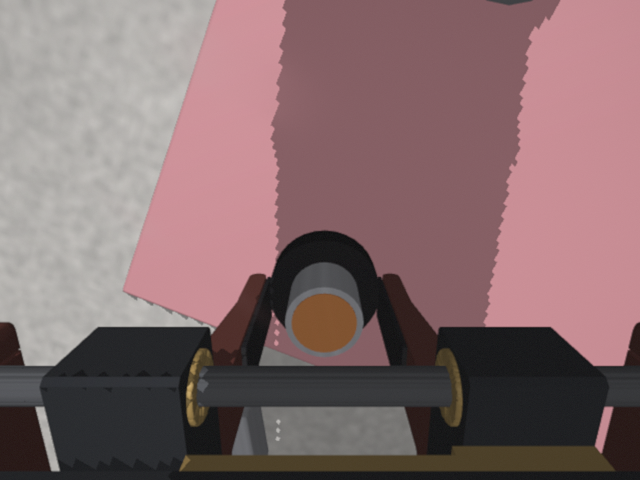

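arm_command --motion '[[0,[0,0,0],0],[0,[0,0,0],0],[0,[0,0,0],0],[0,[0,0,0],0],[0,[0,0,0],0]]'

```text
clock: 8.38
tool_pos: [0.6545, 0.21, 0.2005]
orientation: [[0.006, -0.408, 0.913], [0.001, 0.913, 0.408], [-1.0, -0.001, 0.006]]
wrist_force: [0.1, 1.1, -0.4]
opening: 0.555
```

arm_command --motion '[[0.75,[0,0,0],0],[0.75,[0,0,0],0],[0.75,[0,0,0],0],[0.75,[-0.003,0,0],0],[0.75,[-0.008,0,0],0],[0.75,[-0.008,0,0],0],[0.75,[-0.008,0,0],0]]'

```text
clock: 8.97
tool_pos: [0.6546, 0.2101, 0.2074]
orientation: [[0.007, -0.408, 0.913], [0.002, 0.913, 0.408], [-1.0, -0.001, 0.007]]
wrist_force: [-0.3, 1.0, -1.4]
opening: 0.751
```

```bash
python3 cell.py pics/w5.png
```

```text
[325.504 272.496] 0.95 [0.65353175 0.21137843 0.        ]
amber [ 294  286   61   55 2690] [323.90074349 313.02899628] [0.65483135 0.21099333 0.042     ]
amber [143 349  31  38 315] [155.37142857 364.04126984] [0.70745054 0.15385453 0.042     ]
amber [489 353  18  38 165] [498.31515152 371.58787879] [0.6497073  0.29280266 0.042     ]
amber [140 387  28  39 380] [149.33421053 410.23684211] [0.73207109 0.15851587 0.042     ]
amber [490 397  18  29 206] [501.41747573 411.89805825] [0.66760465 0.30539069 0.042     ]
amber [574 447  50  24 315] [598.12698413 456.8984127 ] [0.6711235  0.36108785 0.042     ]
amber [611 447  29  24 151] [629.71523179 460.54966887] [0.66680772 0.37617256 0.042     ]
amber [537 453  34  17 119] [551.42857143 462.78151261] [0.68316062 0.34278302 0.042     ]
amber [485 454  55  17 214] [515.37383178 463.85514019] [0.69073591 0.32737916 0.042     ]
amber [383 457  27  13 110] [398.14545455 464.52727273] [0.71393004 0.27631784 0.042     ]
t 9.07 tcp [0.6544 0.21   0.2069] shift [-0.1038 -0.0005 -0.0015] turn -0.0012 F [ 0.86 -0.2   0.55]
```

View pics/w5.png

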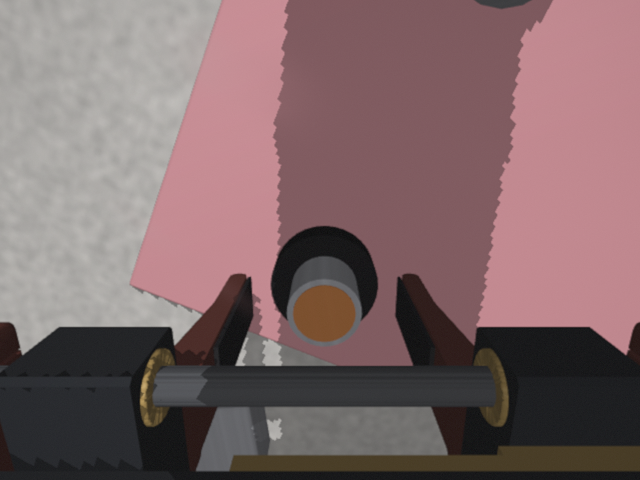

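arm_command --motion '[[0,[0.001,0,0],0],[0,[0.001,0,0],0],[0,[0.001,0,0],0],[0,[0.001,0,0],0],[0,[0.001,0,0],0],[0,[0.001,0,0],0],[0,[0.001,0,0],0],[0,[0.001,0,0],0],[0,[0.001,0,0],0],[0,[0.001,0,0],0]]'

```text
clock: 9.9
tool_pos: [0.6544, 0.21, 0.2062]
orientation: [[0.006, -0.408, 0.913], [0.002, 0.913, 0.408], [-1.0, -0.001, 0.006]]
wrist_force: [0.5, 0.4, -1.1]
opening: 0.338
```

```bash
python3 -c "
from h import *
print(get_obs()['opening'])
plan((.6543,.2097,.30),114.3)"
```

```text
0.3376775217234324
t 9.9 tcp [0.6544 0.21   0.2062] shift [-0.1173 -0.0004  0.0004] turn -0.0012 F [ 0.47  0.38 -1.06]
```

```bash
python3 -c "
from h import *
plan((.60,-.132,.33),114.3)"
```

```text
t 9.9 tcp [0.6544 0.21   0.2062] shift [-0.1559 -0.3627 -0.2356] turn -0.0012 F [ 0.47  0.38 -1.06]
```

arm_command --motion '[[0,[-0.04,0,0],0],[0,[-0.09,0,0],0],[0,[-0.1559,-0.04,-0.02],0],[0,[-0.1559,-0.3627,-0.2356],0],[0,[-0.1559,-0.3627,-0.2356],0],[0,[-0.1559,-0.3627,-0.2356],0],[0,[-0.1559,-0.3627,-0.2356],0],[0,[-0.1559,-0.3627,-0.2356],0],[0,[-0.1559,-0.3627,-0.2356],0],[0,[-0.1559,-0.3627,-0.2356],0],[0,[-0.1559,-0.3627,-0.2356],0],[0,[-0.1559,-0.3627,-0.2356],0]]'

```text
clock: 10.9
tool_pos: [0.5979, -0.1411, 0.3305]
orientation: [[0.005, -0.398, 0.917], [-0.003, 0.917, 0.399], [-1.0, -0.005, 0.003]]
wrist_force: [0.0, -0.9, -2.2]
opening: 0.336
```

arm_command --motion '[[0,[0,0,0],0],[0,[0,0,0],0],[0,[0,0,0],0],[0,[0,0,0],0]]'

```text
clock: 11.23
tool_pos: [0.5982, -0.1395, 0.3303]
orientation: [[0.005, -0.4, 0.916], [-0.003, 0.916, 0.4], [-1.0, -0.005, 0.004]]
wrist_force: [-0.5, 0.4, -1.9]
opening: 0.332
```

```bash
cat > nest.py <<'E'
from h import *
import sys
im,K,R,t=cam('wrist');cv2.imwrite(sys.argv[1],im)
np.savez('last.npz',im=im,K=K,R=R,t=t)
for q,z in(('nest',0),('seat',.012),('knob_top',.057),('rest_a',.012)):
    for r in landmark_of('wrist',q): print(q,px(r['point']).round(1),round(r['score'],2),unproj(px(r['point']),z,K,R,t).round(4))
for r in masks_of('wrist','nest')[:1]:
    m=r["region"].astype(np.uint8)
    cs=max(cv2.findContours(m,0,cv2.CHAIN_APPROX_NONE)[0],key=cv2.contourArea)[:,0]
    W=np.array([unproj(u,0.012,K,R,t)[:2] for u in cs],np.float32)
    print("rect",cv2.minAreaRect(cv2.convexHull(W*1000)))
print(get_obs()['opening'])
plan((.60,-.132,.33),114.3)
E
python3 nest.py pics/w6.png
```

```text
nest [332.9 224.1] 0.59 [ 0.6004 -0.1306  0.    ]
knob_top [336.  150.2] 0.72 [ 0.5412 -0.156   0.057 ]
rect ((592.4114990234375, -136.77780151367188), (148.0901336669922, 101.52140045166016), 23.505207061767578)
0.3331762280324082
t 11.53 tcp [ 0.598  -0.1404  0.3304] shift [0.0005 0.0087 0.0065] turn -0.0042 F [ 0.08  0.02 -1.75]
```

View pics/w6.png

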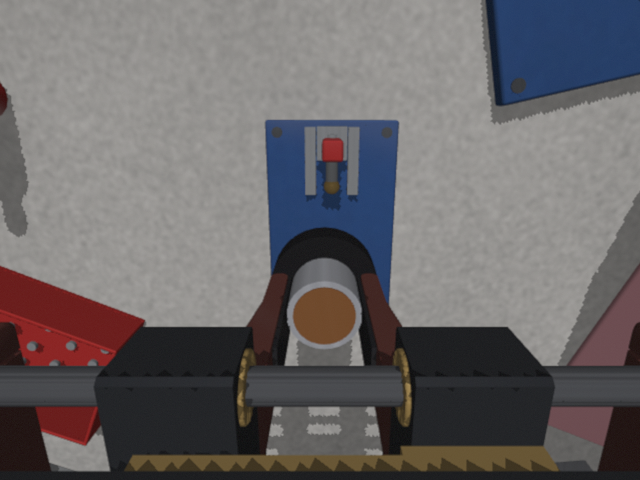

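```bash
python3 - <<'E'
from h import *
d=np.load('last.npz');im,K,R,t=[d[k] for k in('im','K','R','t')]
print(-R.T@t)
hsv=cv2.cvtColor(im,cv2.COLOR_BGR2HSV)
m=cv2.inRange(hsv,(105,130,30),(125,255,255))
m[:,460:]=0
ys=range(130,225,3)
L=[];Rr=[]
for y in ys:
    c=np.where(m[y])[0]; L.append((c.min()-.5,y));Rr.append((c.max()+.5,y))
T=[]
for x in list(range(275,300,3))+list(range(362,392,3)):
    c=np.where(m[:200,x])[0]; T.append((x,c.min()-.5))
W=lambda P:np.array([unproj(p,.012,K,R,t)[:2] for p in P])
def fit(P):
    vx,vy,x,y=cv2.fitLine(W(P).astype(np.float32),cv2.DIST_HUBER,0,1e-4,1e-4).ravel();return np.array([vx,vy]),np.array([x,y])
for P in(L,Rr,T):
    v,p=fit(P);print(np.degrees(np.arctan2(v[1],v[0])),p)
vl,pl=fit(L);vr,pr=fit(Rr);vt,pt=fit(T)
def X(v,p,w,q): a=np.linalg.solve(np.c_[v,-w],q-p);return p+a[0]*v
a=X(vl,pl,vt,pt);b=X(vr,pr,vt,pt);print(a,b,np.linalg.norm(a-b))
u=vl*np.sign(vl[0])+vr*np.sign(vr[0]);u/=np.linalg.norm(u);print(np.degrees(np.arctan2(u[1],u[0])))
c=(a+b)/2;print("nest",c+.085*u,"seat",c+.115*u)
# knob top: red 
mr=cv2.inRange(hsv,(0,150,130),(8,255,255))|cv2.inRange(hsv,(172,150,130),(180,255,255));mr[:,:280]=0;mr[:,380:]=0;mr[250:]=0
x,y,w,h=cv2.boundingRect(mr);print('red',x,y,w,h)
k=unproj((x+w/2,y+h/2),.057,K,R,t);print(k,(k[:2]-c)@u-.085,(k[:2]-c)@[-u[1],u[0]])
# nose ball
mb=cv2.inRange(hsv,(12,100,40),(28,255,255));x,y,w,h=cv2.boundingRect(mb[170:205,310:355]);print('ball',x+310,y+170,w,h)
k=unproj((x+310+w/2,y+170+h/2),.020,K,R,t);print(k,(k[:2]-c)@u-.085,(k[:2]-c)@[-u[1],u[0]])
E
```

```text
[ 0.52699444 -0.17001422  0.31074898]
23.365868 [ 0.5833973  -0.19350508]
23.889988 [ 0.5535968  -0.09984513]
-68.585365 [ 0.53438675 -0.16290238]
[ 0.55175096 -0.20717731] [ 0.51615965 -0.11642718] 0.09747989
23.627928
nest [ 0.6118296  -0.12773462] seat [ 0.6393146  -0.11571074]
red 323 140 19 20
[ 0.54198756 -0.15811503  0.057     ] -0.0761633206866497 0.00015882659133769315
ball 325 182 14 11
[ 0.56975295 -0.14542401  0.02      ] -0.045639064409591125 0.0006576776707557587
```

arm_command --motion '[[0,[0,0.004,-0.1125],0],[0,[0,0.004,-0.1125],0],[0,[0,0.004,-0.1125],0],[0,[0,0.004,-0.1125],0],[0,[0,0.004,-0.1125],0],[0,[0,0.004,-0.1125],0]]'

```text
clock: 12.03
tool_pos: [0.5153, -0.1729, 0.3305]
orientation: [[0.007, -0.4, 0.916], [-0.003, 0.916, 0.4], [-1.0, -0.006, 0.005]]
wrist_force: [-0.5, 0.1, -0.6]
opening: 0.335
```

```bash
python3 nest.py pics/w7.png; python3 -c "
import cv2
im=cv2.imread('pics/w7.png');cv2.imwrite('pics/w7c.png',cv2.resize(im[0:240,220:430],None,fx=2.5,fy=2.5,interpolation=cv2.INTER_CUBIC))"
```

```text
nest [547.8  59.1] 0.73 [ 0.3392 -0.0701  0.    ]
seat [325.9 357.9] 0.86 [ 0.6305 -0.1212  0.012 ]
seat [568.3 112.1] 0.71 [ 0.3677 -0.0416  0.012 ]
rect ((624.2448120117188, -127.03041076660156), (31.05923843383789, 68.02448272705078), 24.71013641357422)
0.33695254771075206
t 12.33 tcp [ 0.5147 -0.1731  0.3299] shift [0.0002 0.0044 0.1183] turn -0.004 F [-0.18 -0.53 -1.22]
```

View pics/w7c.png

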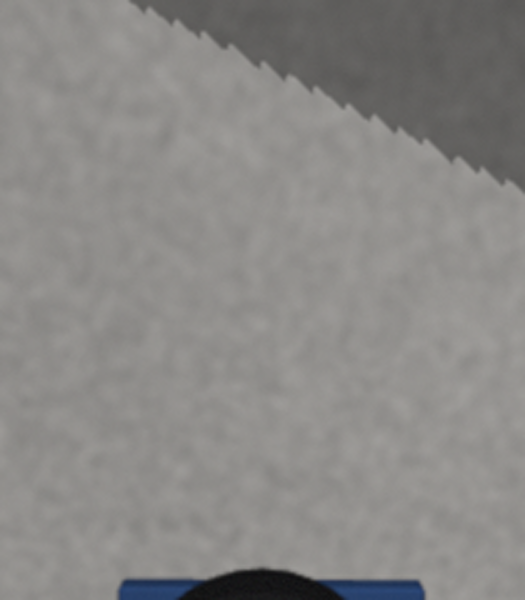

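arm_command --motion '[[0,[0,0.003,0.225],0],[0,[0,0.003,0.225],0],[0,[0,0.003,0.225],0],[0,[0,0.003,0.225],0],[0,[0,0.003,0.225],0],[0,[0,0.003,0.225],0],[0,[0,0.003,0.225],0],[0,[0,0.003,0.225],0]]'

```text
clock: 13.0
tool_pos: [0.678, -0.0996, 0.3299]
orientation: [[0.003, -0.399, 0.917], [-0.004, 0.917, 0.399], [-1.0, -0.005, 0.002]]
wrist_force: [-0.7, -0.9, -1.9]
opening: 0.334
```

```bash
python3 nest.py pics/w8.png; python3 -c "
import cv2
im=cv2.imread('pics/w8.png');cv2.imwrite('pics/w8c.png',cv2.resize(im[0:270,220:430],None,fx=2.2,fy=2.2,interpolation=cv2.INTER_CUBIC))"
```

```text
nest [325.5 111.3] 0.61 [ 0.6002 -0.1326  0.    ]
seat [323.4 157.3] 0.84 [ 0.6316 -0.1206  0.012 ]
rest_a [360.  177.6] 0.62 [ 0.6345 -0.0886  0.012 ]
rest_a [293.5 172.1] 0.46 [ 0.651  -0.1372  0.012 ]
rect ((607.499267578125, -129.97512817382812), (160.09591674804688, 101.03195190429688), 23.475055694580078)
0.3338950855384707
t 13.3 tcp [ 0.6783 -0.0995  0.331 ] shift [ 0.0008  0.0018 -0.1059] turn -0.0043 F [ 0.37 -0.67 -0.86]
```

View pics/w8c.png

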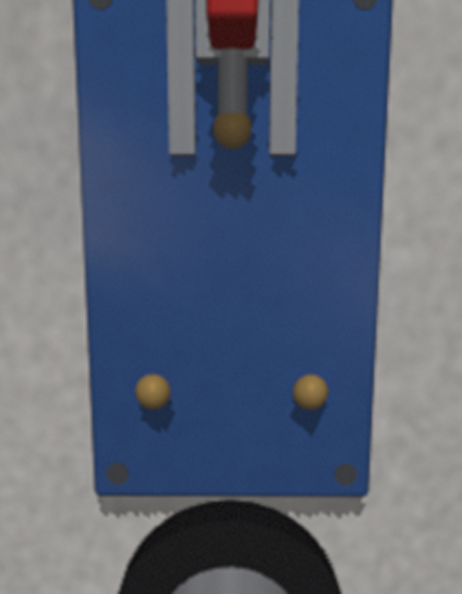

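```bash
python3 - <<'E'
from h import *
d=np.load('last.npz');im,K,R,t=[d[k] for k in('im','K','R','t')]
hsv=cv2.cvtColor(im,cv2.COLOR_BGR2HSV)
mb=cv2.inRange(hsv,(10,80,50),(30,255,255));mb[:,:270]=0;mb[:,385:]=0;mb[230:]=0
n,l,s,c=cv2.connectedComponentsWithStats(mb)
P=[]
for i in range(1,n):
    if s[i,4]>40:
        b=s[i];u=(b[0]+(b[2]-1)/2,b[1]+(b[3]-1)/2);w=unproj(u,.020,K,R,t);P.append(w);print(b,c[i],w.round(4))
P=np.array(P)[:,:2]
r=P[P[:,0]>.62];a=r[np.argmax(r[:,1])];b=r[np.argmin(r[:,1])]
v=a-b;print('sep',np.linalg.norm(v));v/=np.linalg.norm(v);u=np.array([v[1],-v[0]])
print('yaw',np.degrees(np.arctan2(u[1],u[0])))
mid=(a+b)/2;seat=mid-.0155*u;print('nest',mid-.0455*u,'seat',seat)
for p in P: print('rel',(p-seat)@u,(p-seat)@v)
E
```

```text
[318  52  16  15 198] [325.18181818  58.48484848] [ 0.569  -0.1462  0.02  ]
[282 171  15  15 174] [289.02298851 177.58045977] [ 0.6553 -0.1384  0.02  ]
[354 171  14  15 174] [360.59770115 177.7183908 ] [ 0.6338 -0.0892  0.02  ]
sep 0.05372123238856792
yaw 23.56530800475258
nest [ 0.60286794 -0.13201201] seat [ 0.63036609 -0.12001818]
rel -0.0667448115546658 0.0005080127375245024
rel 0.015499999999999965 -0.026860616194283954
rel 0.015499999999999967 0.026860616194283968
```

```bash
python3 -c "
from h import *
plan((.624,-.1228,.245),113.6)"
```

```text
t 13.3 tcp [ 0.6783 -0.0995  0.331 ] shift [ 0.1072  0.001  -0.0742] turn -0.0004 F [ 0.37 -0.67 -0.86]
```

arm_command --motion '[[0,[0,0.001,-0.04],0],[0,[0,0.001,-0.0742],0],[0,[0.03,0.001,-0.0742],0],[0,[0.07,0.001,-0.0742],0],[0,[0.1072,0.001,-0.0742],0],[0,[0.1072,0.001,-0.0742],0],[0,[0.1072,0.001,-0.0742],0],[0,[0.1072,0.001,-0.0742],0]]'

```text
clock: 13.97
tool_pos: [0.6246, -0.123, 0.2465]
orientation: [[0.007, -0.399, 0.917], [-0.004, 0.917, 0.399], [-1.0, -0.006, 0.005]]
wrist_force: [1.1, -0.4, -0.6]
opening: 0.33
```

```bash
python3 -c "
from h import *
plan((.624,-.1228,.222),113.6)
im,K,R,t=cam('wrist');cv2.imwrite('pics/w9.png',im)
im,K,R,t=cam('scene');cv2.imwrite('pics/s9.png',cv2.resize(im[200:380,180:370],None,fx=3,fy=3))
plan((.624,-.1228,.222),113.6)"
```

```text
t 13.97 tcp [ 0.6246 -0.123   0.2465] shift [ 0.0307  0.0007 -0.0007] turn -0.0005 F [ 1.12 -0.36 -0.6 ]
t 14.07 tcp [ 0.6249 -0.123   0.2472] shift [ 0.0315  0.0008 -0.0011] turn -0.0004 F [ 0.04 -0.81 -1.38]
```

View pics/s9.png

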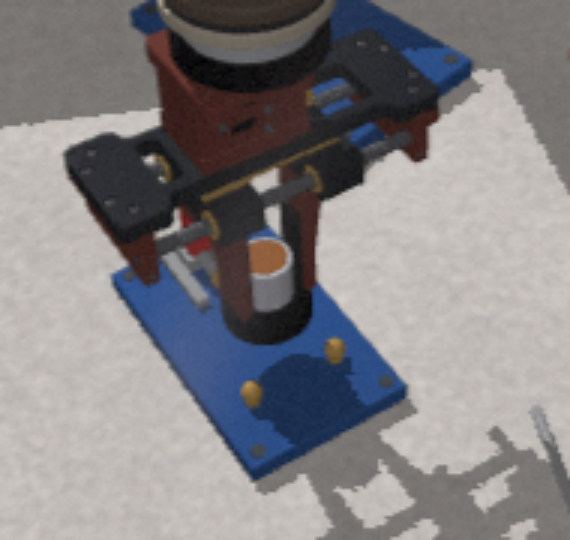

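View pics/w9.png

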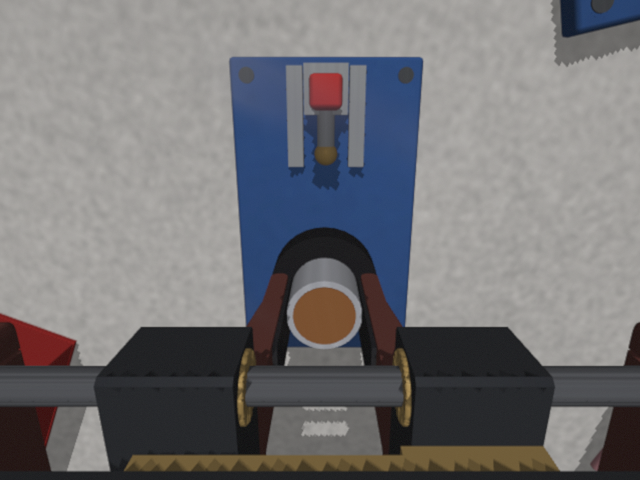

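Cell is held upright over the deck, nose (325,155) behind it, rests ahead. Lowering in steps.

arm_command --motion '[[0,[0.015,0.0008,-0.001],0],[0,[0.03,0.0008,-0.001],0],[0,[0.033,0.0008,-0.001],0],[0,[0.034,0.0008,-0.001],0]]'

```text
clock: 14.4
tool_pos: [0.6235, -0.1226, 0.2186]
orientation: [[0.006, -0.399, 0.917], [-0.004, 0.917, 0.399], [-1.0, -0.006, 0.004]]
wrist_force: [0.1, 0.1, -2.3]
opening: 0.337
```

arm_command --motion '[[0,[0.0015,0,0],0],[0,[0.003,0,0],0],[0,[0.0045,0,0],0]]'

```text
clock: 14.65
tool_pos: [0.6236, -0.1227, 0.2149]
orientation: [[0.006, -0.399, 0.917], [-0.004, 0.917, 0.399], [-1.0, -0.006, 0.004]]
wrist_force: [0.6, 0.6, -3.0]
opening: 0.333
```

arm_command --motion '[[0,[0.001,0,0],0],[0,[0.002,0,0],0],[0,[0.002,0,0],0]]'

```text
clock: 14.9
tool_pos: [0.6236, -0.1227, 0.2133]
orientation: [[0.006, -0.399, 0.917], [-0.004, 0.917, 0.399], [-1.0, -0.006, 0.005]]
wrist_force: [0.6, 0.2, -1.9]
opening: 0.333
```

```bash
python3 -c "
from h import *
im,K,R,t=cam('scene');cv2.imwrite('pics/s10.png',cv2.resize(im[200:380,180:370],None,fx=3,fy=3))
plan((.624,-.1228,.214),113.6)"
```

```text
t 14.95 tcp [ 0.6237 -0.1227  0.2134] shift [-0.0007 -0.0003  0.0003] turn -0.0004 F [-0.52  0.03 -2.01]
```

View pics/s10.png

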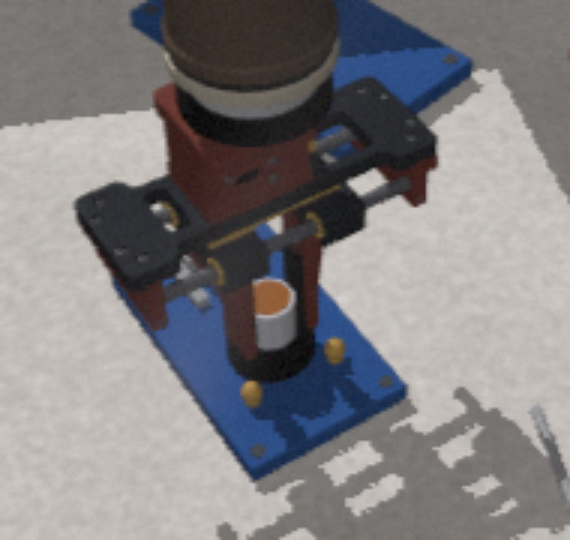

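arm_command --motion '[[0,[0.001,0,0],0],[0,[0.002,0,0],0],[0,[0.002,0,0],0]]'

```text
clock: 15.2
tool_pos: [0.6238, -0.1227, 0.2122]
orientation: [[0.007, -0.399, 0.917], [-0.004, 0.917, 0.399], [-1.0, -0.006, 0.005]]
wrist_force: [-1.2, -0.6, 1.8]
opening: 0.335
```

arm_command --motion '[[0,[0.001,0,0],0],[0,[0.002,0,0],0],[0,[0.002,0,0],0]]'

```text
clock: 15.45
tool_pos: [0.6242, -0.1228, 0.212]
orientation: [[0.008, -0.399, 0.917], [-0.004, 0.917, 0.399], [-1.0, -0.007, 0.006]]
wrist_force: [-2.8, -0.6, 10.1]
opening: 0.334
```

arm_command --motion '[[0.7,[-0.001,0,0],0],[0.7,[-0.001,0,0],0],[0.7,[-0.001,0,0],0],[0.7,[-0.001,0,0],0],[0.7,[-0.001,0,0],0],[0.7,[-0.001,0,0],0],[0.7,[-0.01,0,0],0],[0.7,[-0.04,0,0],0],[0.7,[-0.08,0,0],0],[0.7,[-0.12,0,0],0],[0.7,[-0.12,0,0],0],[0.7,[-0.12,0,0],0]]'

```text
clock: 16.45
tool_pos: [0.624, -0.1226, 0.3108]
orientation: [[0.013, -0.399, 0.917], [-0.004, 0.917, 0.399], [-1.0, -0.009, 0.01]]
wrist_force: [0.3, 0.7, -0.6]
opening: 0.696
```

```bash
python3 cell.py pics/w11.png|head -4; python3 -c "
from h import *
im,K,R,t=cam('scene');cv2.imwrite('pics/s11.png',cv2.resize(im[200:380,180:370],None,fx=3,fy=3))"
```

```text
[326.4   223.008] 0.58 [ 0.62534582 -0.12168514  0.        ]
amber [ 308  221   37   35 1023] [325.88172043 238.02737048] [ 0.624634   -0.12233482  0.042     ]
amber [284 249  14  14 160] [290.4625 255.7375] [ 0.64599839 -0.13945983  0.042     ]
amber [356 249  14  15 162] [362.20987654 256.09876543] [ 0.62654111 -0.09439644  0.042     ]
```

View pics/w11.png

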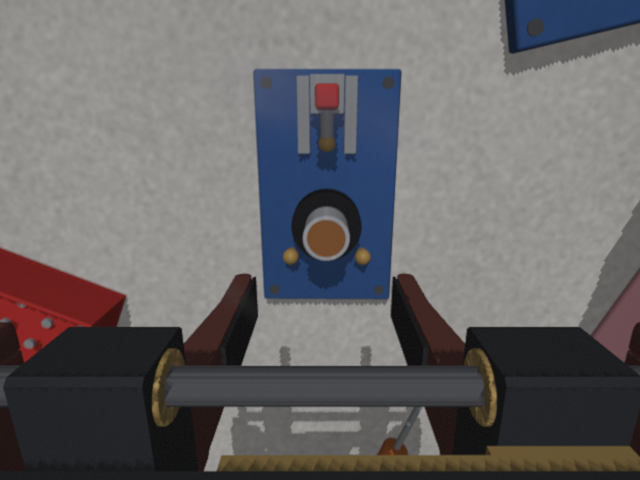

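View pics/s11.png

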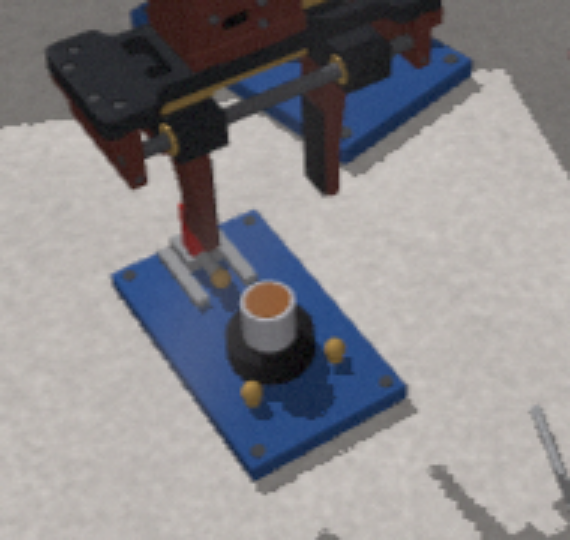

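```bash
python3 - <<'E'
from h import *
im,K,R,t=cam('wrist')
hsv=cv2.cvtColor(im,cv2.COLOR_BGR2HSV)
mr=cv2.inRange(hsv,(0,120,100),(8,255,255))|cv2.inRange(hsv,(172,120,100),(180,255,255));mr[:,:290]=0;mr[:,365:]=0;mr[150:]=0
x,y,w,h=cv2.boundingRect(mr);print('red',x,y,w,h)
k=unproj((x+w/2-.5,y+h/2-.5),.057,K,R,t)
a=np.radians(23.57);u=np.array([np.cos(a),np.sin(a)]);v=np.array([-u[1],u[0]])
mb=cv2.inRange(hsv,(8,80,50),(30,255,255));mb[:,:270]=0;mb[:,385:]=0;mb[275:]=0
n,l,s,c=cv2.connectedComponentsWithStats(mb)
P={}
for i in range(1,n):
    if s[i,4]>60:
        b=s[i];big=s[i,4]>500;q=unproj((b[0]+(b[2]-1)/2,b[1]+(b[3]-1)/2),.054 if big else .02,K,R,t)[:2];print(b,q,)
        P[i]=(q,big)
rs=[q for q,bg in P.values() if not bg and q[0]>.61 ]
print(rs);seat=np.mean(rs,axis=0)-.0155*u;print('seat',seat)
for q,bg in list(P.values())+[(k[:2],'knob')]: print(bg,q,((q-seat)@u).round(4),((q-seat)@v).round(4))
tgt=k[:2]-.032*u
print(k);plan((*tgt,.29),113.57)
E
```

```text
red 313 88 23 24
[316 143  17  13 178] [ 0.56968851 -0.14599629]
[ 304  226   39   37 1120] [ 0.62180799 -0.12386517]
[280 253  15  17 192] [ 0.65472901 -0.13873333]
[353 254  15  16 193] [ 0.63353736 -0.08925695]
[array([ 0.65472901, -0.13873333]), array([ 0.63353736, -0.08925695])]
seat [ 0.62992631 -0.12019312]
False [ 0.56968851 -0.14599629] -0.0655 0.0004
True [ 0.62180799 -0.12386517] -0.0089 -0.0001
False [ 0.65472901 -0.13873333] 0.0153 -0.0269
False [ 0.63353736 -0.08925695] 0.0157 0.0269
knob [ 0.54214752 -0.15784048] -0.0955 0.0006
[ 0.54214752 -0.15784048  0.057     ]
t 16.65 tcp [ 0.6229 -0.1224  0.3068] shift [ 0.0204 -0.0003 -0.1503] turn -0.0003 F [ 0.1  -0.2  -0.16]
```

arm_command --motion '[[0,[0,0,-0.05],0],[0,[0,0,-0.1],0],[0,[0,0,-0.1503],0],[0,[0,0,-0.1503],0],[0,[0,0,-0.1503],0],[0,[0,0,-0.1503],0],[0,[0,0,-0.1503],0],[0,[0.03,0,-0.1503],0],[0,[0.06,0,-0.1503],0],[0,[0.08,0,-0.1503],0],[0,[0.08,0,-0.1503],0],[0,[0.08,0,-0.1503],0]]'

```text
clock: 17.65
tool_pos: [0.5136, -0.1698, 0.2415]
orientation: [[0.004, -0.4, 0.916], [-0.003, 0.916, 0.4], [-1.0, -0.004, 0.003]]
wrist_force: [1.1, -1.0, -0.2]
opening: 0.006
```

```bash
python3 - <<'E'
from h import *
print(get_obs()['opening'])
k=np.array([.5421,-.1578]);a=np.radians(23.57);u=np.array([np.cos(a),np.sin(a)])
for i in range(2):
  im,K,R,t=cam('wrist');plan((*(k-.032*u),.217),113.57)
cv2.imwrite('pics/w12.png',im)
E
```

```text
0.005818309932329734
t 17.7 tcp [ 0.5139 -0.1701  0.2424] shift [ 0.0317  0.0002 -0.0016] turn 0.0001 F [0.38 0.06 0.63]
t 17.75 tcp [ 0.5139 -0.1703  0.243 ] shift [ 0.0325  0.0005 -0.0017] turn -0.0 F [ 0.38 -0.45  0.06]
```

View pics/w12.png

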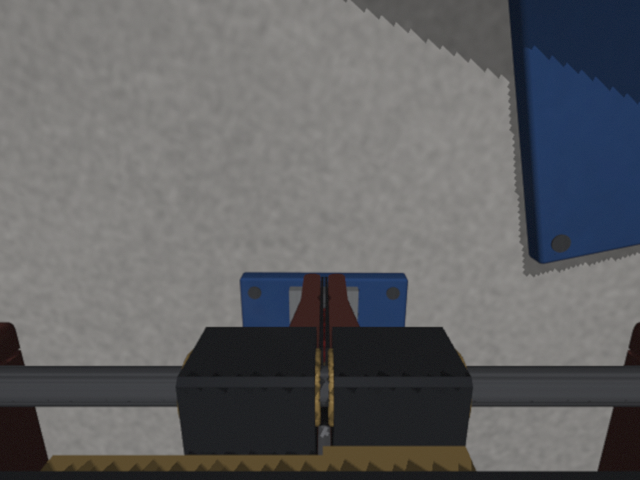

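arm_command --motion '[[0,[0.016,0,0],0],[0,[0.031,0,0],0],[0,[0.031,0,0],0],[0,[0.031,0,0],0],[0,[0.031,0,0],0]]'

```text
clock: 18.17
tool_pos: [0.5146, -0.1705, 0.2193]
orientation: [[0.009, -0.4, 0.917], [-0.004, 0.917, 0.4], [-1.0, -0.007, 0.007]]
wrist_force: [0.1, 0.1, 0.4]
opening: -0.0
```

```bash
python3 - <<'E'
from h import *
im,K,R,t=cam('scene');cv2.imwrite('pics/s12.png',cv2.resize(im[160:340,160:350],None,fx=3,fy=3))
k=np.array([.5421,-.1578]);a=np.radians(23.57);u=np.array([np.cos(a),np.sin(a)])
plan((*(k-.022*u),.217),113.57)
E
```

```text
t 18.22 tcp [ 0.5146 -0.1705  0.2194] shift [0.003  0.0008 0.0103] turn -0.0 F [-0.36  0.38  0.36]
```

View pics/s12.png

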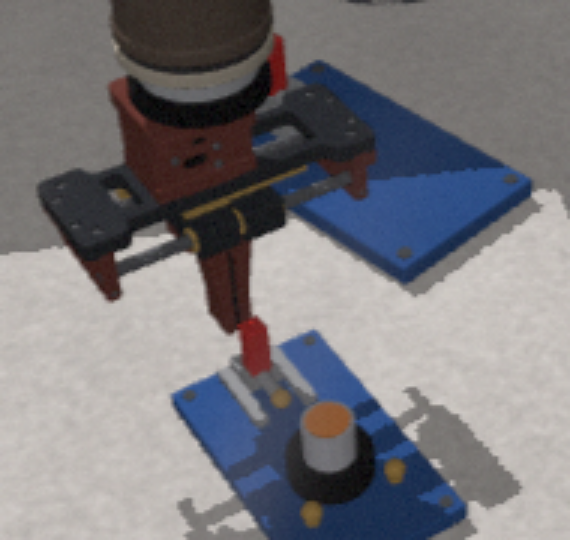

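arm_command --motion '[[0,[0.002,0.0008,0.005],0],[0,[0.003,0.0008,0.01],0],[0,[0.003,0.0008,0.0125],0],[0,[0.003,0.0008,0.014],0],[0,[0.003,0.0008,0.0155],0],[0,[0.003,0.0008,0.017],0],[0,[0.003,0.0008,0.0185],0]]'

```text
clock: 18.8
tool_pos: [0.5268, -0.1647, 0.2168]
orientation: [[0.006, -0.399, 0.917], [-0.004, 0.917, 0.399], [-1.0, -0.006, 0.004]]
wrist_force: [-6.6, -1.7, 4.3]
opening: 0.009
```

arm_command --motion '[[0,[0,0,0.0025],0],[0,[0,0,0.005],0],[0,[0,0,0.0075],0],[0,[0,0,0.01],0],[0,[0,0,0.0125],0],[0,[0,0,0.015],0],[0,[0,0,0.0175],0],[0,[0,0,0.02],0],[0,[0,0,0.0225],0],[0,[0,0,0.025],0]]'

```text
clock: 19.63
tool_pos: [0.5439, -0.1575, 0.2165]
orientation: [[0.002, -0.398, 0.917], [-0.005, 0.917, 0.398], [-1.0, -0.005, 0.0]]
wrist_force: [-5.2, -2.1, 3.5]
opening: 0.007
```

```bash
cat > st.py <<'E'
from h import *
a=np.radians(23.57);u=np.array([np.cos(a),np.sin(a)])
im,K,R,t=cam('scene')
import sys
cv2.imwrite(sys.argv[1],cv2.resize(im[200:370,190:350],None,fx=3.5,fy=3.5,interpolation=cv2.INTER_CUBIC))
o=get_obs();F=np.array(o['wrist_force']);print(o['clock'],'adv mm',1000*((o['tool_pos'][:2]-np.array([.5268,-.1647]))@u),'push',-(F[:2]@u),F)
E
python3 st.py pics/s13.png
```

```text
19.6833 adv mm 18.89508878454285 push 5.787792975250196 [-4.89420836 -3.25580869  2.37261273]
```

View pics/s13.png

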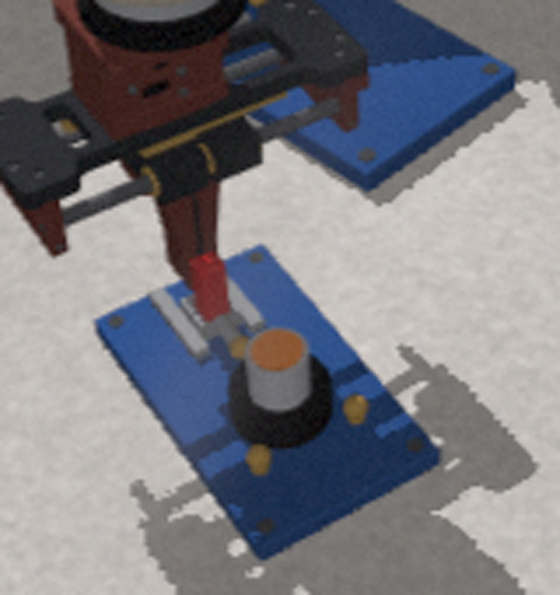

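arm_command --motion '[[0,[0,0,0.001],0],[0,[0,0,0.002],0],[0,[0,0,0.003],0],[0,[0,0,0.004],0],[0,[0,0,0.005],0],[0,[0,0,0.006],0],[0,[0,0,0.007],0],[0,[0,0,0.008],0],[0,[0,0,0.009],0],[0,[0,0,0.01],0],[0,[0,0,0.011],0],[0,[0,0,0.012],0]]'

```text
clock: 20.68
tool_pos: [0.552, -0.1541, 0.2164]
orientation: [[-0.0, -0.397, 0.918], [-0.005, 0.918, 0.397], [-1.0, -0.005, -0.002]]
wrist_force: [-6.8, -2.1, 3.9]
opening: -0.001
```

```bash
python3 st.py pics/s14.png
```

```text
20.7333 adv mm 27.490834158621983 push 6.6484392090069955 [-6.14622038 -2.53829098  4.41000179]
```

View pics/s14.png

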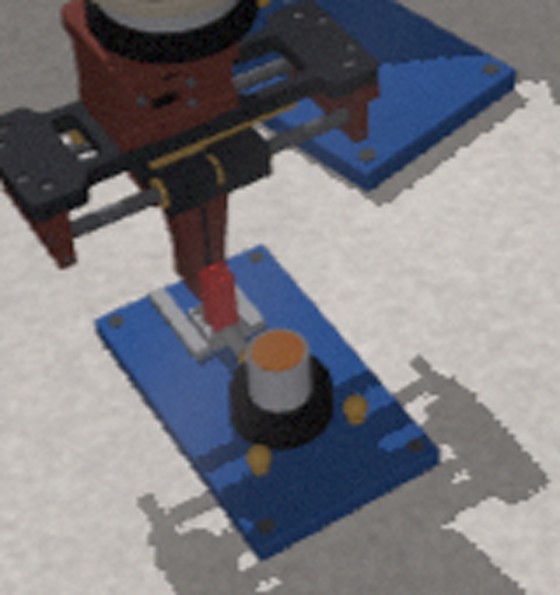

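arm_command --motion '[[0,[0,0,0.001],0],[0,[0,0,0.0016],0],[0,[0,0,0.0022],0],[0,[0,0,0.0028],0],[0,[0,0,0.0034],0],[0,[0,0,0.004],0],[0,[0,0,0.0046],0],[0,[0,0,0.0052],0],[0,[0,0,0.0058],0]]'

```text
clock: 21.48
tool_pos: [0.5556, -0.1527, 0.2162]
orientation: [[-0.002, -0.397, 0.918], [-0.005, 0.918, 0.397], [-1.0, -0.004, -0.004]]
wrist_force: [-5.9, -1.9, 5.4]
opening: 0.009
```

```bash
python3 st.py pics/s15.png
```

```text
21.5333 adv mm 31.323529785667414 push 5.852944251007145 [-5.4385017  -2.17112171  5.01411276]
```

View pics/s15.png

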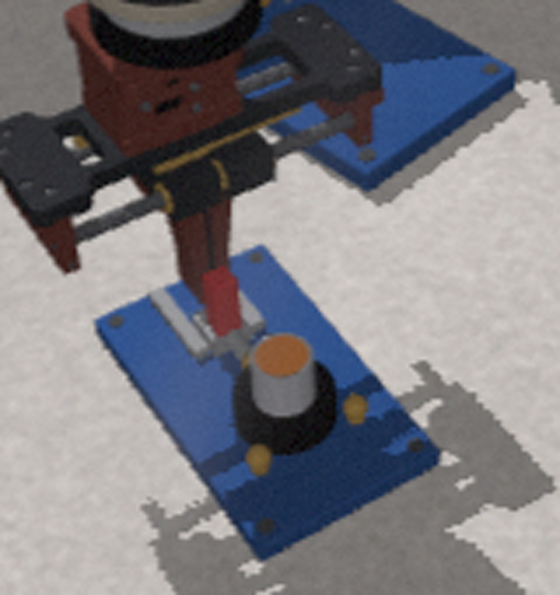

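arm_command --motion '[[0,[0,0,0.001],0],[0,[0,0,0.0015],0],[0,[0,0,0.002],0],[0,[0,0,0.0025],0],[0,[0,0,0.003],0],[0,[0,0,0.0035],0]]'

```text
clock: 22.03
tool_pos: [0.5575, -0.1519, 0.2162]
orientation: [[-0.004, -0.396, 0.918], [-0.006, 0.918, 0.396], [-1.0, -0.004, -0.006]]
wrist_force: [-7.0, -1.9, 4.8]
opening: 0.005
```

arm_command --motion '[[0,[0,0,0.001],0],[0,[0,0,0.0014],0],[0,[0,0,0.0018],0],[0,[0,0,0.0022],0]]'

```text
clock: 22.37
tool_pos: [0.5584, -0.1517, 0.2161]
orientation: [[-0.006, -0.396, 0.918], [-0.006, 0.918, 0.396], [-1.0, -0.003, -0.008]]
wrist_force: [-6.5, -1.5, 5.3]
opening: 0.007
```

```bash
python3 st.py pics/s16.png
```

```text
22.4167 adv mm 34.305329369517786 push 6.929373861963745 [-6.95219698 -1.39341374  4.96487114]
```

View pics/s16.png

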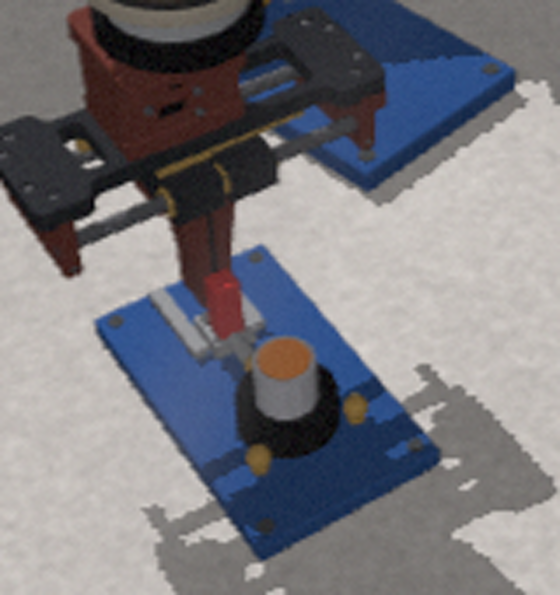

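arm_command --motion '[[0,[0,0,0.001],0],[0,[0,0,0.0014],0],[0,[0,0,0.0018],0],[0,[0,0,0.0022],0]]'

```text
clock: 22.75
tool_pos: [0.5594, -0.1514, 0.2161]
orientation: [[-0.008, -0.396, 0.918], [-0.006, 0.918, 0.396], [-1.0, -0.003, -0.01]]
wrist_force: [-6.5, -1.4, 4.7]
opening: 0.009
```

arm_command --motion '[[0,[0,0,0.001],0],[0,[0,0,0.0014],0],[0,[0,0,0.0018],0],[0,[0,0,0.0022],0]]'

```text
clock: 23.08
tool_pos: [0.5604, -0.151, 0.216]
orientation: [[-0.01, -0.395, 0.919], [-0.006, 0.919, 0.395], [-1.0, -0.002, -0.012]]
wrist_force: [-6.3, -2.0, 4.7]
opening: 0.009
```

arm_command --motion '[[0,[0,0,0.001],0],[0,[0,0,0.0014],0],[0,[0,0,0.0018],0],[0,[0,0,0.0022],0]]'

```text
clock: 23.42
tool_pos: [0.5613, -0.1508, 0.216]
orientation: [[-0.012, -0.395, 0.919], [-0.007, 0.919, 0.395], [-1.0, -0.001, -0.014]]
wrist_force: [-6.7, -2.0, 4.6]
opening: -0.002
```

arm_command --motion '[[0,[0,0,0.001],0],[0,[0,0,0.0014],0],[0,[0,0,0.0018],0],[0,[0,0,0.0022],0]]'

```text
clock: 23.75
tool_pos: [0.5622, -0.1505, 0.2159]
orientation: [[-0.014, -0.394, 0.919], [-0.007, 0.919, 0.394], [-1.0, -0.001, -0.015]]
wrist_force: [-6.8, -2.0, 5.7]
opening: 0.006
```

```bash
python3 st.py pics/s17.png
```

```text
23.8 adv mm 38.19665065035731 push 6.664401743979984 [-6.5481144  -1.65699683  4.78396223]
```

View pics/s17.png

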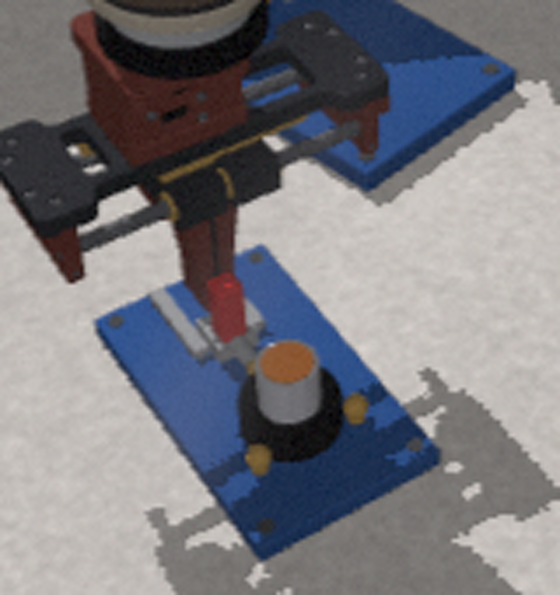

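arm_command --motion '[[0,[0,0,0.001],0],[0,[0,0,0.0014],0],[0,[0,0,0.0018],0],[0,[0,0,0.0022],0]]'

```text
clock: 24.13
tool_pos: [0.5631, -0.1502, 0.2159]
orientation: [[-0.016, -0.394, 0.919], [-0.007, 0.919, 0.394], [-1.0, -0.0, -0.018]]
wrist_force: [-7.3, -3.1, 6.2]
opening: 0.007
```

arm_command --motion '[[0,[0,0,0.001],0],[0,[0,0,0.0014],0],[0,[0,0,0.0018],0],[0,[0,0,0.0022],0]]'

```text
clock: 24.47
tool_pos: [0.5637, -0.1501, 0.2158]
orientation: [[-0.019, -0.393, 0.919], [-0.007, 0.92, 0.393], [-1.0, 0.001, -0.02]]
wrist_force: [-8.0, -1.3, 6.8]
opening: 0.01
```

arm_command --motion '[[0,[0,0,0.001],0],[0,[0,0,0.0014],0],[0,[0,0,0.0018],0],[0,[0,0,0.0022],0]]'

```text
clock: 24.8
tool_pos: [0.5643, -0.15, 0.2157]
orientation: [[-0.022, -0.392, 0.92], [-0.008, 0.92, 0.392], [-1.0, 0.001, -0.023]]
wrist_force: [-9.6, -4.0, 6.8]
opening: 0.008
```

```bash
python3 st.py pics/s18.png;python3 st.py pics/s18.png;python3 st.py pics/s18.png
```

```text
24.85 adv mm 40.27304985226743 push 7.6893228081633564 [-7.05581298 -3.05640116  6.87782344]
24.9 adv mm 40.24572995711409 push 8.73645429174757 [-8.56738658 -2.21028717  6.02183625]
24.95 adv mm 40.23778056322675 push 8.842966964250627 [-8.53493777 -2.55103449  6.26610452]
```

View pics/s18.png

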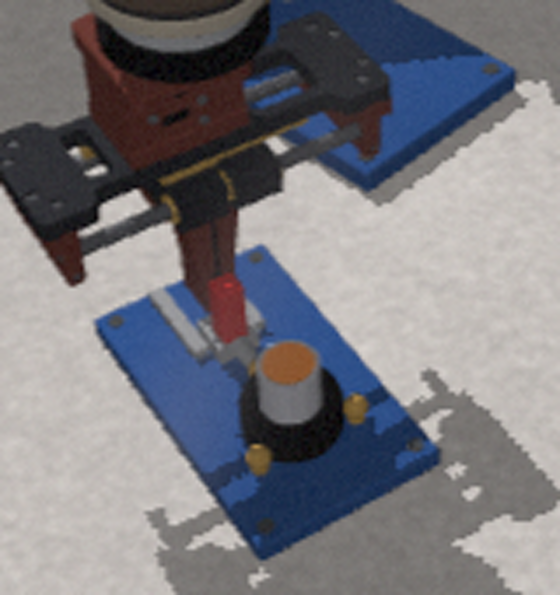

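arm_command --motion '[[0,[0,0,0.001],0],[0,[0,0,0.0018],0],[0,[0,0,0.0024],0],[0,[0,0,0.0028],0],[0,[0,0,0.0028],0]]'

```text
clock: 25.37
tool_pos: [0.5651, -0.1499, 0.2156]
orientation: [[-0.025, -0.392, 0.92], [-0.008, 0.92, 0.391], [-1.0, 0.002, -0.026]]
wrist_force: [-8.9, -1.6, 8.6]
opening: 0.004
```

```bash
python3 st.py pics/s19.png;python3 st.py pics/s19.png;python3 st.py pics/s19.png
```

```text
25.4167 adv mm 41.00176393058208 push 8.67591741775747 [-8.72234418 -1.70370473  8.36595076]
25.4667 adv mm 41.01930468759511 push 9.132840579251187 [-8.9093032  -2.4178426   7.67476881]
25.5167 adv mm 41.022013852299686 push 9.76992194406941 [-9.23631571 -3.26149546  7.57162014]
```

arm_command --motion '[[0,[0,0,0.0015],0],[0,[0,0,0.0025],0],[0,[0,0,0.0032],0],[0,[0,0,0.0038],0],[0,[0,0,0.0042],0],[0,[0,0,0.0042],0]]'

```text
clock: 26.02
tool_pos: [0.5663, -0.1496, 0.2154]
orientation: [[-0.03, -0.39, 0.92], [-0.009, 0.921, 0.39], [-0.999, 0.004, -0.031]]
wrist_force: [-11.9, -2.9, 10.6]
opening: 0.006
```

```bash
python3 st.py pics/s20.png;python3 st.py pics/s20.png;python3 st.py pics/s20.png
```

```text
26.0667 adv mm 42.20270936469651 push 12.17238080275944 [-11.52427573  -4.02519089   9.88923737]
26.1167 adv mm 42.192099018460844 push 11.889855242765153 [-11.42098179  -3.55541423   9.94240446]
26.1667 adv mm 42.211788003420224 push 12.283329117478454 [-12.04976104  -3.09814535   9.88436959]
```

View pics/s20.png

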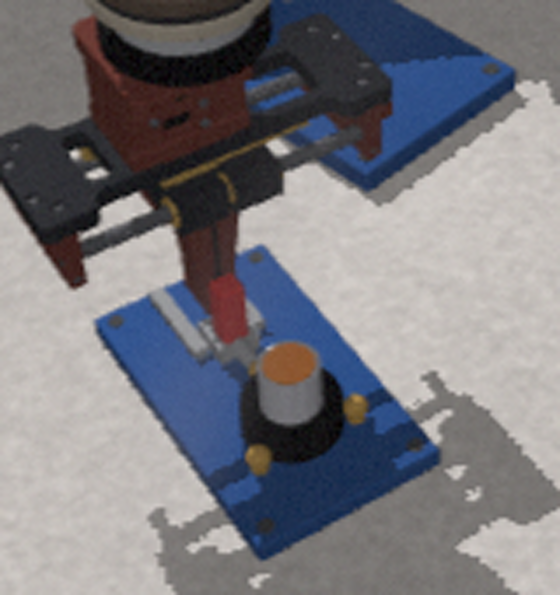

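arm_command --motion '[[0,[0,0,-0.002],0],[0,[0,0,-0.006],0],[0,[0,0,-0.015],0],[0,[0,0,-0.03],0],[0,[0,0,-0.03],0],[0,[-0.04,0,-0.03],0],[0,[-0.09,0,-0.03],0],[0,[-0.11,0,0.0],0],[0,[-0.11,0,0.05],0],[0,[-0.11,0,0.1],0],[0,[-0.11,0,0.1],0],[0,[-0.11,0,0.1],0]]'

```text
clock: 27.17
tool_pos: [0.6438, -0.1158, 0.3001]
orientation: [[-0.03, -0.393, 0.919], [-0.008, 0.92, 0.393], [-1.0, 0.004, -0.031]]
wrist_force: [-1.2, -0.5, -0.4]
opening: 0.004
```

```bash
python3 - <<'E'
from h import *
im,K,R,t=cam('wrist');cv2.imwrite('pics/w21.png',im)
plan((.63,-.12,.3));np.savez('last.npz',im=im,K=K,R=R,t=t)
im,K,R,t=cam('scene');cv2.imwrite('pics/s21.png',cv2.resize(im[200:370,190:350],None,fx=3.5,fy=3.5,interpolation=cv2.INTER_CUBIC))
E
```

```text
t 27.22 tcp [ 0.6425 -0.1173  0.3002] shift [ 0.0008  0.0031 -0.0157] turn 0 F [-0.3  -0.4  -0.28]
```

View pics/w21.png

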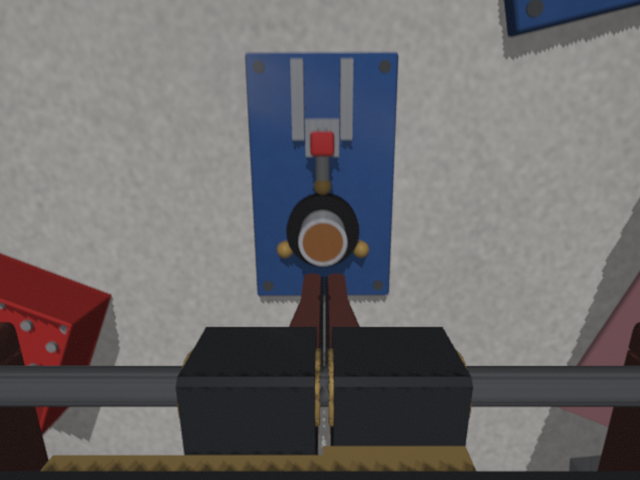

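View pics/s21.png

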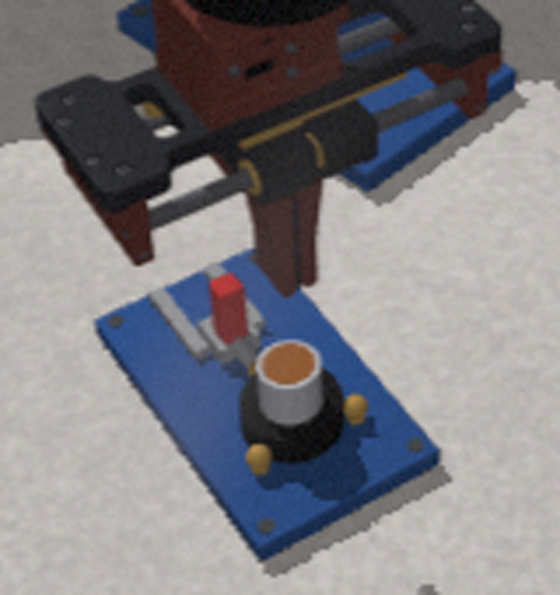

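Nose (322,186) sits against the flange, with the rests at (285,249) and (361,249). I'll check the offset from the seat numerically.

```bash
python3 - <<'E'
from h import *
im,K,R,t=cam('wrist')
hsv=cv2.cvtColor(im,cv2.COLOR_BGR2HSV)
a=np.radians(23.57);u=np.array([np.cos(a),np.sin(a)]);v=np.array([-u[1],u[0]])
mb=cv2.inRange(hsv,(8,80,50),(30,255,255));mb[:,:270]=0;mb[:,385:]=0;mb[275:]=0
n,l,s,c=cv2.connectedComponentsWithStats(mb);P=[]
for i in range(1,n):
    if s[i,4]>60:
        b=s[i];big=s[i,4]>500;q=unproj((b[0]+(b[2]-1)/2,b[1]+(b[3]-1)/2),.054 if big else .02,K,R,t)[:2];P.append((q,big,b))
rs=[q for q,bg,_ in P if not bg and q[0]>.62]
print(len(rs));seat=np.mean(rs,axis=0)-.0155*u;print('seat',seat)
for q,bg,b in P: print(b,bg,((q-seat)@u).round(4),((q-seat)@v).round(4))
print(get_obs()['wrist_force'])
E
```

```text
2
seat [ 0.62989542 -0.11998287]
[317 186  16  14 180] False -0.0284 -0.0001
[ 306  229   39   38 1184] True 0.0009 -0.0003
[280 246  16  17 191] False 0.0153 -0.0269
[356 246  15  16 186] False 0.0157 0.0269
[-0.16255473 -0.02924764 -0.91788947]
```

```bash
python3 -c "
from rig import *
print(hand_in(),get_obs()['clock'])"
```

```text
the job is handed in; nothing more can be done
the job is handed in; nothing more can be done
```

I set the cell upright on the smaller blue nest, pushed it home by the red knob, let go and handed the job in at about 27 s of the 72 s allowed. `hand_in` reports no verdict.

- **Grip:** my first try closed on the flange, with the fingers stopping at 49 mm. I opened, went up about 6 mm and gripped the barrel at 30 mm. I set the cell down about 9 mm behind the seat and released it.
- **Clamping:** the slide moved at about 6 to 7 N. It stopped against the seated cell after about 36 mm of tip travel, and I raised the push to about 12 N. That puts about 6 N on the nose by calculation; I could not measure that force directly. The 12 N push stays under the roughly 21 N total at which the nose would reach 15 N.
- **Last checks:** after backing off, the cell's top measured 0.9 mm ahead of the seat and 0.3 mm to the side, touching both rests and the nose in the pictures. The fingers were clear of everything, with the wrist force near zero.
- **Not confirmed:** I could not measure the clamping force left after letting go. I saw no bystander touched but did not re-measure their positions. The nose centre measured 28.4 mm behind the seat instead of 31 mm; I put that down to the flange partly hiding it in the picture.

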